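# Pack and close the bamboo vanity box

## Robot

A 6-joint arm with a two-finger parallel gripper is mounted at the origin on the work surface. World frame = base frame: x ahead of the robot, y to its left, z up, the work surface at z = 0. Lengths are in mm, angles in rad, forces in N, time in s.
With the tool pointing down it reaches from about 300 to 825 mm from the base axis. Payload 5.4 kg.
Tool frame: the origin (TCP) lies between the finger pads; the fingertips stand 22 mm ahead of it and the grasp point (between the pads) lies 3 mm ahead of it; z points along the fingers, y is the line along which they close (so a half turn about z gives the same grasp; the last joint's range is limited). The gripper opens to 92 mm and grips with 3 to 60 N. Pads are 20 mm wide; open, the fingers measure 128 mm over their backs; the gripper's body (75 mm by 189 mm) begins 69 mm behind the grasp point.
Start: joints at [-1.478, 0.158, 1.597, -0, 1.386, -0.21], TCP at [171.438, -548.831, 236.601] pointing down, gripper open.
Joint ranges: [-2.91, 2.91], [-0.94, 2.29], [0.18, 2.7], [-1.29, 4.43], [0.17, 2.64], [-3, 3]. Speed limits (rad/s): [2.57, 2.57, 3.14, 3.14, 3.14, 3.14].

## Interface

Orientations are given as a unit quaternion [x, y, z, w].
In Python, from bench import manip gives the robot as it stands. The module is installed in compiled form; this text tells all that it offers.
- The arm moves only by the tool apply_moves, never from a script. Its argument "rows" is a list that holds one entry, the list of rows, each a list of 7 numbers: the turn, a rotation vector about the tool's x, y, z each as a share of 180 degrees, from -1 to 1, then the shift along the tool's x, y, z each as a share of 30 cm, from -1 to 1, then the finger opening in mm, from 0 to 91.9. A call has 1 to 20 rows; each row is the pose to reach, as a shift and turn from the pose commanded when the call began, along the tool's axes at that moment, turning the shorter way round; what a row does not reach only later rows make up. A row lasts 1/12 s, in which the tool goes at most 41.7 mm and 7.16 degrees, less where a joint would pass 70% of its speed; a pose out of reach is approached as far as the arm can. A call with a number of a shift or a turn outside -1 to 1 is refused whole. A call with a gripper value outside its range is refused whole. The fingers move at their own pace and stop on an object; "grip_force" is the grip in N (left out, the last holds). Time passes only in rows, so rows that repeat a pose let the fingers close. It gives the time, the measured TCP pose, the force, the opening and the grip force at its end, in the units of the state.
- manip.get_state(): the state, without advancing time (a new reading comes with each control period).
- manip.camera(name): name is "scene" or "side" or "wrist"; returns a dict with "pixels" (400x640x3 uint8, red, green, blue), "fovy" (degrees; the focal length in pixels is half the picture's height over the tangent of half this angle, whatever the lens; pixels are square), "cx", "cy" (the principal point, pixels), "rvec" (rotation vector, rad) and "tvec" (3), from world to camera coordinates, as OpenCV has them. Camera axes: x right, y down, z forward; pixel columns grow to the right and rows downward; lengths in mm; the calibration is good to about 2 mm. A picture is of the moment at which its call begins. There is no depth.
- manip.job_done(): hands the job in; it is judged then, once.
The state is a dict: "clock": time; "joint_positions": joint angles; "joint_vel": joint speeds; "joint_efforts": joint torques, N m; "tool_pos": TCP position; "orientation": TCP orientation; "contact_force": force on the tool from outside, world axes, zero at the start; "moment": the same for the moment, N m; "width": opening from 0.0 (shut) to 1.0 (fully open); "finger_force": force on a finger pad.
Only numpy, scipy, OpenCV 4.12 (cv2) and the standard library are available. Lean on these libraries where they do the work, as an engineer would, in place of code of your own. Each camera call takes 0.05 s, during which the arm holds its last target. There are 200 camera calls.

## Task

Pack the open bamboo box in this order: stand the amber jar in the middle of the round cork pad, stack the flat brass tin centred on the jar, stand the white square pot in the middle of the dark slate pad, and last close the box with its loose lid. For the lid, first rest its back edge on the box's back wall while its front (the end with the steel catch plate, over the end of the box with the steel spring clip) is held 4 to 5 cm up for half a second or more, then pivot the front down until the lid lies flat and seated. Set the things down upright without dropping them, and leave the nail polish and the tweezers where they are.

Things in the scene. Friction and masses are not known exactly. Their poses are not given: they have to be found in the camera images.
- jar_center (a point): Squat amber glass jar with a flat black cap: body 56 mm diameter and 23 mm high, cap 42 mm diameter and 9 mm high, 32 mm in all, about 120 g, standing loose on the vanity. The point is its centre, 16 mm above its underside; z is up along its axis.
- tin_center (a point): Flat round brass tin, 50 mm diameter (cap 51 mm), 18 mm high, about 50 g, lying flat and loose on the vanity. The point is its centre, 9 mm above its underside; z up.
- pot_center (a point): White square ceramic pot, 46 x 46 mm and 30 mm high, with a sage-green cap 34 mm square and 10 mm high on top, 40 mm in all; about 120 g, loose on the vanity. The point is its centre, 20 mm above its underside; x and y are square to its sides, z up.
- lid_grip (a point): Loose lid of the box, right side up on the vanity, about 400 g: plate 230 (x) x 164 (y) x 8 mm on a centred plug 194 x 128 x 6 mm (lid rests on it). On top, central dark wooden bar handle, 14 mm thick (x), 60 long (y), 32 high. Point: middle of the handle, 18 mm above the plate's top, 32 above the plug's underside. x points to the lid's back, z up; steel catch plate on top at the front (-x).
- lid_back (a point): Middle of the back edge of the same lid, at the underside of the plate: 115 mm in +x and 26 mm below the handle point in the lid's axes. Axes as the lid's. With the lid seated on the box this point lies 115 mm in +x of the centre of the box's mouth, at the same height, and the plug has 6 mm play all round.
- box_rim (a point): Open bamboo box, fixed to the vanity: 222 (x) x 156 (y) mm outside, 72 high, walls and floor 8 thick, inside 206 x 140 mm, 64 deep. The point is the centre of its mouth, level with the rim, 72 mm above the vanity. x points to its back wall, z up; a steel spring clip hangs on the front (-x) wall and needs no handling.
- cork: Round brown cork pad fixed to the floor of the box, 70 mm diameter, 2 mm thick, in the front or back half of the box. Origin at the centre of its underside, on the floor 8 mm above the vanity.
- slate: Dark slate pad, 64 mm square, 2 mm thick, fixed to the floor of the box in the other half. Origin at the centre of its underside, 8 mm above the vanity.
- polish: Bystander: red nail polish bottle with a tall narrow black cap, 32 mm diameter, 58 mm high, loose; leave it alone. Origin at the centre of its underside.
- tweezers: Bystander: chrome tweezers, about 98 mm long (x), 5 mm high, loose; leave them alone. Origin about the middle of their underside.
Not all that is in view belongs to the job. Of the things that look like the part that bears jar_center, the middle-sized one is meant. There is more than one size of the part that bears tin_center; the job needs the middle-sized.

How it is judged (in metres and radians):
On the way, in this order (a step that is already met when the one before it is completed fails the run):
1. the amber jar stands released on the cork pad (horizontal distance between jar_center and cork below 0.012 m and z of jar_center in the frame of cork between 0.014 and 0.023 m and angle between jar_center's own z axis and vertical below 0.1 rad and contact force between the fingers and jar below 0.1 N), for 0.2 s.
2. the brass tin lies released on the jar, which is still on the cork pad (all of step 1 and horizontal distance between tin_center and jar_center below 0.012 m and z of tin_center in the frame of jar_center between 0.021 and 0.029 m and angle between tin_center's own z axis and vertical below 0.1 rad and contact force between the fingers and tin below 0.1 N), for 0.2 s.
3. the white pot stands released on the slate pad, the stack still in place (all of step 2 and horizontal distance between pot_center and slate below 0.012 m and z of pot_center in the frame of slate between 0.018 and 0.027 m and angle between pot_center's own z axis and vertical below 0.1 rad and contact force between the fingers and pot below 0.1 N), for 0.2 s.
4. the lid's back edge rests on the box's back wall with its front raised (tilt over 0.1 rad) (x of lid_back in the frame of box_rim between 0.103 and 0.127 m and y of lid_back in the frame of box_rim between -0.014 and 0.014 m and z of lid_back in the frame of box_rim between -0.006 and 0.009 m and angle between lid_back's own z axis and vertical between 0.1 and 0.5 rad and contact force between lid and box above 0.2 N), for 0.1 s.
At the end, for the whole second after the job is handed in: Jar on cork pad, tin on jar, pot on slate pad, each within 12 mm of centre, upright (0.1 rad), at resting height; lid seated on the rim, right way round (4 mm in height, 0.03 rad of level, 10 mm along, 14 mm across, 0.12 rad in yaw); all released and at rest (all of step 3 and x of lid_back in the frame of box_rim between 0.105 and 0.125 m and y of lid_back in the frame of box_rim between -0.014 and 0.014 m and z of lid_back in the frame of box_rim between -0.004 and 0.004 m and angle between lid_back's own z axis and vertical below 0.03 rad and angle between the x axis of lid_back and the x axis of box_rim, either way round below 0.12 rad and contact force between the fingers and lid below 0.1 N and linear speed of each of jar, tin, pot, lid below 0.02 m/s); the robot touches nothing.
It fails at once if nail polish moved more than 30 mm (distance of polish from where it was at the start of the episode above 0.03 m).
It fails at once if tweezers moved more than 30 mm (distance of tweezers from where it was at the start of the episode above 0.03 m).
It fails at once if jar, tin, pot or lid dropped (falling free faster than 0.6 m/s, about 2 cm) ((linear speed of jar above 0.6 m/s and contact force between the fingers and jar below 0.05 N) or (linear speed of tin above 0.6 m/s and contact force between the fingers and tin below 0.05 N) or (linear speed of pot above 0.6 m/s and contact force between the fingers and pot below 0.05 N) or (linear speed of lid above 0.6 m/s and contact force between the fingers and lid below 0.05 N)).
It also fails if it takes over 120 s, if anything falls off the work surface, if the arm or the gripper's body presses on something with over 40 N, if the wrist force passes 120 N, or if a joint passes its speed limit or range.

## Working session

There is one attempt and no reset: what is moved stays moved. The work goes in short steps, Python scripts to look and compute and a tool call to move; the robot and the scene stay as the last step left them, time stands still between calls to the robot, and variables do not carry over. Pictures are saved under pics/ and viewed, at most 14 in all, crops included, and the job is handed in when it is done.

Besides the shell and the picture viewer there is one more tool, called after ">>>" as name([rows], argument=value, ...), one row to a line, values as JSON. apply_moves: Moves the arm, as the interface text tells. Its arguments: {"type":"object","properties":{"rows":{"type":"array"},"grip_force":{"type":"number"}},"required":["rows"]}

```bash
mkdir -p pics; python3 - <<'E'
from bench import manip
import cv2
print(manip.get_state())
for n in ("scene","side","wrist"):
    c=manip.camera(n); cv2.imwrite(f"pics/{n}0.png",c["pixels"][:,:,::-1]); print(n,c["fovy"],c["cx"],c["cy"],c["rvec"],c["tvec"])
E
```

```text
{'clock': 0.0, 'joint_positions': array([-1.47812324e+00,  1.59060280e-01,  1.59822636e+00,  1.08408597e-05,
        1.38618895e+00, -2.10074662e-01]), 'joint_vel': array([ 2.36734226e-03,  7.56489188e-05, -5.28485377e-04, -1.93672891e-04,
       -8.30476177e-04,  9.19392265e-04]), 'joint_efforts': array([-6.02323507e-04, -3.85563827e+01, -3.22109091e+01,  7.00474251e-02,
        3.77603760e-02, -1.10443416e-04]), 'tool_pos': array([ 171.37448963, -548.25633129,  235.61551735]), 'orientation': array([ 9.88564548e-01,  1.50795382e-01,  6.05514109e-05, -9.39534163e-04]), 'contact_force': array([-0.34531893, -0.26714162,  0.78911575]), 'moment': array([ 0.018916  ,  0.01030548, -0.03104239]), 'finger_force': 0.0, 'width': 1.000554088558371}
scene 47.83566775713134 323.96232015086343 201.4329877969775 [ 2.11374992  1.43512708 -0.48321157] [-166.95370703 -387.72707096 1541.90071903]
side 49.22700525477161 324.5391108611905 203.09633724605402 [ 2.23394819 -0.09717674  0.02560834] [-582.65054735   67.01899222 1273.83276022]
wrist 62.21453142760167 314.1237754081264 206.40883191263492 [-2.34761425  1.72737597  0.236406  ] [-575.67236425  -29.02031196  391.56113845]
```

View pics/scene0.png

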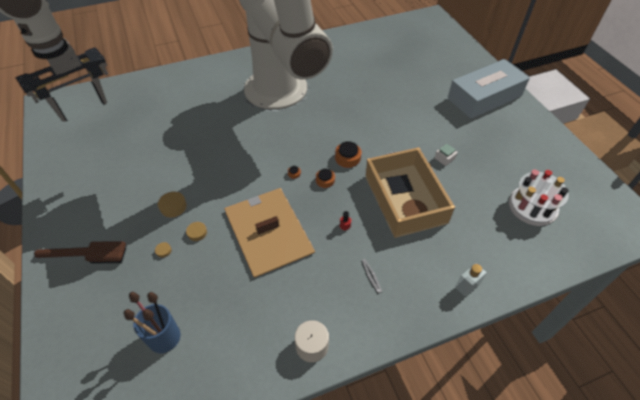

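View pics/side0.png

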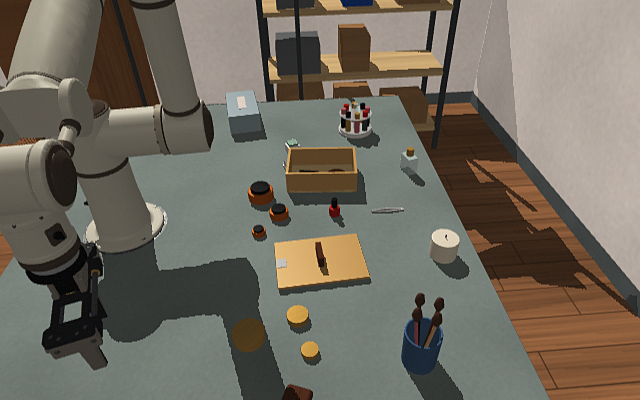

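The scene view shows jars at (348,152), (325,177, the middle-sized one) and (294,172), and tins at (172,204), (196,231, middle-sized) and (163,250). It also shows the lid handle at (267,225), with the catch plate at (254,201), the box around (408,190), and the pot at (446,154). The side view agrees: middle jar (279,211), middle tin (298,314), handle (321,256), pot (291,146).

```bash
cat > h.py <<'E'
from bench import manip
import cv2, numpy as np
from scipy.spatial.transform import Rotation as R
from scipy.optimize import least_squares
def cam(n,fn=None):
    c=manip.camera(n)
    if fn: cv2.imwrite(f"pics/{fn}.png",c["pixels"][:,:,::-1])
    f=200/np.tan(np.radians(c["fovy"]/2)); c["K"]=np.array([[f,0,c["cx"]],[0,f,c["cy"]],[0,0,1.]])
    c["Rm"]=cv2.Rodrigues(np.array(c["rvec"],float))[0]; c["t"]=np.array(c["tvec"],float); return c
def ray(c,uv,z):
    "pixel -> world point at height z"
    d=c["Rm"].T@np.linalg.solve(c["K"],[uv[0],uv[1],1.]); o=-c["Rm"].T@c["t"]
    return o+d*(z-o[2])/d[2]
def proj(c,P):
    return cv2.projectPoints(np.array(P,float).reshape(-1,3),np.array(c["rvec"],float),c["t"],c["K"],None)[0].reshape(-1,2)
def rows_for(p,yaw):
    """from current commanded ~ measured pose to TCP p, tool down with tool y along world angle yaw (mod pi)"""
    s=manip.get_state(); Q=R.from_quat(s["orientation"]); best=None
    for k in (0,np.pi):
        a=yaw+k; y=np.array([np.cos(a),np.sin(a),0]); z=np.array([0,0,-1.]); x=np.cross(y,z)
        T=R.from_matrix(np.c_[x,y,z]); rv=(Q.inv()*T).as_rotvec()
        if best is None or np.linalg.norm(rv)<np.linalg.norm(best): best=rv
    sh=Q.inv().apply(np.array(p)-s["tool_pos"])
    return np.round(best/np.pi,4),np.round(sh/300,4)
E
python3 - <<'E'
from h import *
a=cam("scene");b=cam("side","s1")
for n,p,q,z in [("jar",(325,173),(279,208),32),("bigjar",(348,148),(261,187),40),("smalljar",(294,169),(259,229),25),("tin",(196,229),(298,313),18),("big",(172,203),(249,334),18),("small",(163,248),(310,350),15),("handle",(267,224),(321,243),46),("catch",(254,201),(281,265),14),("pot",(447,149),(291,142),40),("polish",(346,213),(334,200),58),("tweez",(372,276),(388,210),3),
 ("rimA",(368,158),(289,150),72),("rimB",(421,150),(355,149),72),("rimC",(452,210),(358,178),72),("rimD",(400,222),(286,178),72),
 ("lidA",(225,208),(275,240),14),("lidB",(281,190),(361,237),14),("lidC",(312,244),(369,279),14),("lidD",(251,273),(276,288),14)]:
    print(n,ray(a,p,z).round(0)[:2],ray(b,q,z).round(0)[:2])
im=a["pixels"]
cv2.imwrite("pics/crop.png",cv2.resize(im[130:290,140:480],None,fx=2.3,fy=2.3,interpolation=cv2.INTER_CUBIC)[:,:,::-1])
cv2.imwrite("pics/crop2.png",cv2.resize(b["pixels"][120:370,220:440],None,fx=2.4,fy=2.4,interpolation=cv2.INTER_CUBIC)[:,:,::-1])
E
```

```text
jar [446.   5.] [451.  -0.]
bigjar [387. 101.] [396.  99.]
smalljar [394. -69.] [395. -80.]
tin [ 490. -372.] [ 494. -372.]
big [ 383. -414.] [ 386. -418.]
small [ 515. -461.] [ 517. -468.]
handle [ 562. -200.] [ 562. -175.]
catch [ 454. -206.] [ 456. -213.]
pot [497. 367.] [494. 364.]
polish [612.  -4.] [612. -12.]
tweez [774.  -3.] [775.  -6.]
rimA [471. 123.] [487. 257.]
rimB [498. 274.] [707. 240.]
rimC [711. 244.] [693.  72.]
rimD [696. 105.] [476.  94.]
lidA [ 449. -285.] [ 439. -117.]
lidB [ 445. -126.] [ 675. -128.]
lidC [ 641. -108.] [ 673. -281.]
lidD [ 664. -275.] [ 443. -289.]
```

View pics/crop.png

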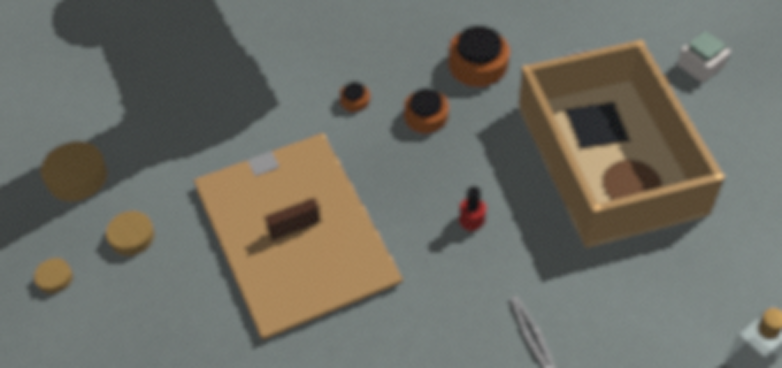

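View pics/wrist0.png

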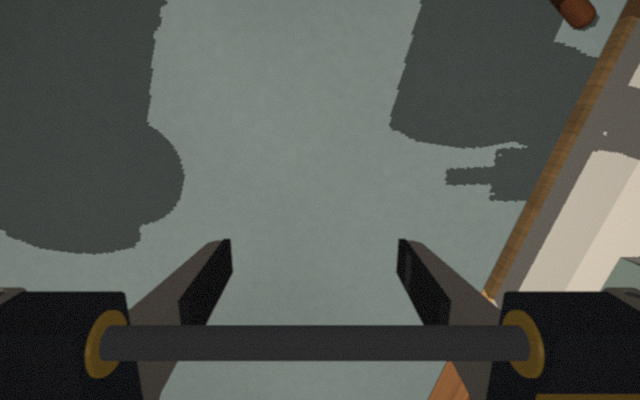

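The crop shows the slate in the near half of the box and the cork in the far half. The lid's catch plate is on its near edge. Next I get the wrist camera's place in the tool frame and plan a survey pose above the box.

```bash
python3 - <<'E'
from h import *
s=manip.get_state();c=cam("wrist");Q=R.from_quat(s["orientation"])
o=-c["Rm"].T@c["t"]; print("cam in tool",Q.inv().apply(o-s["tool_pos"]).round(1)); print("cam axes in tool\n",(Q.as_matrix().T@c["Rm"].T).round(3))
print("tool y world",Q.apply([0,1,0]))
for p,y in [((490,180,330),np.pi/2),((490,180,330),0)]: print(rows_for(p,y))
b=cam("side"); cv2.imwrite("pics/box.png",cv2.resize(b["pixels"][130:300,230:400],None,fx=3.5,fy=3.5,interpolation=cv2.INTER_CUBIC)[:,:,::-1])
E
```

```text
cam in tool [  76.3    1.4 -148.8]
cam axes in tool
 [[-0.001 -0.963 -0.268]
 [ 1.    -0.001  0.001]
 [-0.001 -0.268  0.963]]
tool y world [ 2.98194017e-01 -9.54504836e-01 -9.20396072e-04]
(array([-0.0002, -0.    ,  0.0964]), array([ 1.7378, -2.0019, -0.311 ]))
(array([-1.000e-04, -2.000e-04, -4.036e-01]), array([ 1.7378, -2.0019, -0.311 ]))
```

View pics/box.png

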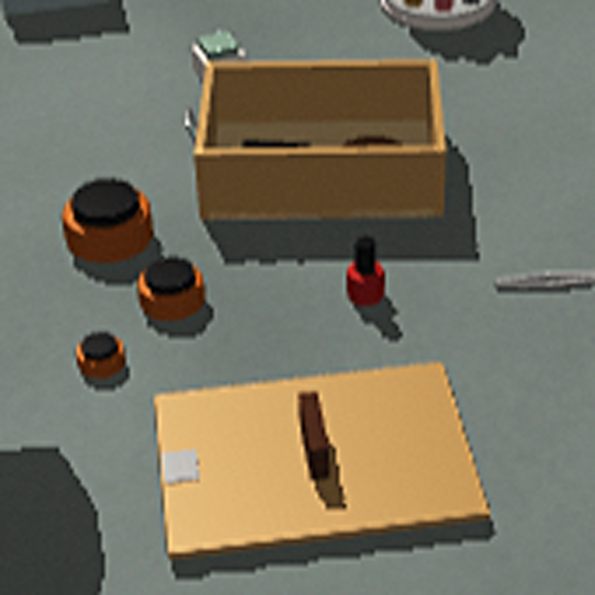

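Image of the box: the spring clip hangs on its left wall, which is the low world x side and so the front. Box x and lid x both point roughly along world +x. I'm moving to the survey pose.

```bash
python3 - <<'E'
from h import *
print(rows_for((343,-275,308),-np.pi/2))
E
```

```text
(array([-0.0001, -0.    ,  0.0964]), array([ 0.818 , -0.7004, -0.2384]))
```

>>> apply_moves([
  [[0,0,0.0964,0.818,-0.7,-0.24,91],[0,0,0.0964,0.818,-0.7,-0.24,91],[0,0,0.0964,0.818,-0.7,-0.24,91],[0,0,0.0964,0.818,-0.7,-0.24,91],[0,0,0.0964,0.818,-0.7,-0.24,91],[0,0,0.0964,0.818,-0.7,-0.24,91],[0,0,0.0964,0.818,-0.7,-0.24,91],[0,0,0.0964,0.818,-0.7,-0.24,91],[0,0,0.0964,0.818,-0.7,-0.24,91],[0,0,0.0964,0.818,-0.7,-0.24,91]],
])

```text
clock: 1.18
tool_pos: [344.0, -274.2, 309.4]
orientation: [1.0, 0.002, 0.0, 0.001]
contact_force: [0.2, -0.5, 1.0]
width: 0.989
finger_force: 0.0
```

>>> apply_moves([
  [[0,0,0,0.573,-0.917,-0.24,91],[0,0,0,0.573,-0.917,-0.24,91],[0,0,0,0.573,-0.917,-0.24,91],[0,0,0,0.573,-0.917,-0.24,91],[0,0,0,0.573,-0.917,-0.24,91],[0,0,0,0.573,-0.917,-0.24,91],[0,0,0,0.573,-0.917,-0.24,91],[0,0,0,0.573,-0.917,-0.24,91],[0,0,0,0.573,-0.917,-0.24,91],[0,0,0,0.573,-0.917,-0.24,91],[0,0,0,0.573,-0.917,-0.24,91]],
])

```text
clock: 2.1
tool_pos: [514.8, -1.7, 379.6]
orientation: [1.0, -0.001, -0.001, 0.0]
contact_force: [-0.0, -0.9, -0.1]
width: 0.989
finger_force: 0.0
```

```bash
python3 - <<'E'
from h import *
c=cam("wrist","w1"); s=manip.get_state(); print(s["tool_pos"],R.from_quat(s["orientation"]).apply([0,1,0]),s["joint_positions"].round(2))
E
```

```text
[514.55373881  -1.98427759 379.6877999 ] [-2.54085054e-03 -9.99996709e-01  3.54049331e-04] [-0.24 -0.05  1.54 -0.    1.66  1.33]
```

View pics/w1.png

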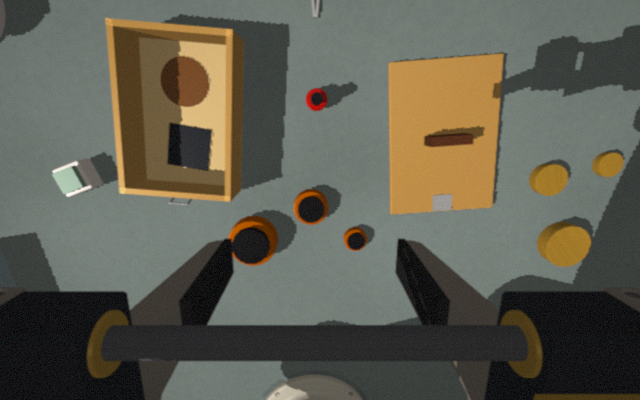

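The wrist view shows everything: cork (185,82), slate (190,146), the box rim from (106,18) to (242,200), pot cap (72,180), middle jar (311,207), middle tin (549,178), lid with handle (449,140) and catch (442,202), polish (316,98). I'll segment the objects and zoom in on the box.

```bash
python3 - <<'E'
from h import *
import pickle
c=cam("wrist"); pickle.dump(c,open("w1.pkl","wb"))
im=c["pixels"]; hsv=cv2.cvtColor(im,cv2.COLOR_RGB2HSV)
def comp(mask,seed,z,n):
    m=cv2.morphologyEx(mask.astype(np.uint8),cv2.MORPH_OPEN,np.ones((2,2)))
    k,l,st,ce=cv2.connectedComponentsWithStats(m); i=l[seed[1],seed[0]]
    if i==0: print(n,"seed miss",im[seed[1],seed[0]],hsv[seed[1],seed[0]]);return
    p=np.argwhere(l==i)[:,::-1]; W=np.array([ray(c,q,z)[:2] for q in p]); (rc,sz,an)=cv2.minAreaRect(W.astype(np.float32))
    print(n,"centroid",W.mean(0).round(1),"rect",np.round(rc,1),np.round(sz,1),round(an,1),len(p),hsv[seed[1],seed[0]])
h,s,v=[hsv[:,:,i].astype(int) for i in range(3)]
comp((v<70)&(s<90),(311,210),32,"jarcap")
comp((v<70),(189,146),10,"slate")
comp((h<15)&(v>60)&(v<130)&(s>60),(185,82),10,"cork")
comp((h>15)&(h<32)&(s>130)&(v>120),(549,180),18,"tin")
comp((h>35)&(h<85)&(s>20)&(v>150),(72,180),40,"potcap")
comp((h<32)&(s>100)&(v>150),(420,100),14,"lid")
comp((v<120)&(h<15),(449,140),46,"handle")
print(hsv[140,449],hsv[180,72],hsv[82,185])
cv2.imwrite("pics/boxz.png",cv2.resize(im[8:215,95:255],None,fx=2.9,fy=2.9,interpolation=cv2.INTER_LANCZOS4)[:,:,::-1])
E
```

```text
jarcap centroid [447.3   0.8] rect [447.5   0.9] [35.9 37.3] 89.8 429 [116  60  30]
slate centroid [541.9 189.9] rect [541.5 189.5] [62.9 63.5] 80.1 1655 [135  19  54]
cork centroid [635.7 177.7] rect [636.  176.5] [48.5 66.8] 86.9 1200 [ 14 169 119]
tin centroid [ 490.2 -372. ] rect [ 490.  -370.9] [59.5 47.7] 89.8 914 [ 19 183 162]
potcap centroid [495.3 365.8] rect [495.  365.8] [33.7 33.5] 20.2 492 [ 61  31 197]
lid centroid [ 562.1 -198.9] rect [ 553.1 -200.9] [229.1 164.4] 4.1 15231 [ 18 159 193]
handle centroid [ 554.3 -197.7] rect [ 554.3 -197.4] [15.2 67.3] 4.5 484 [ 12 193  82]
[ 12 193  82] [ 61  31 197] [ 14 169 119]
```

View pics/boxz.png

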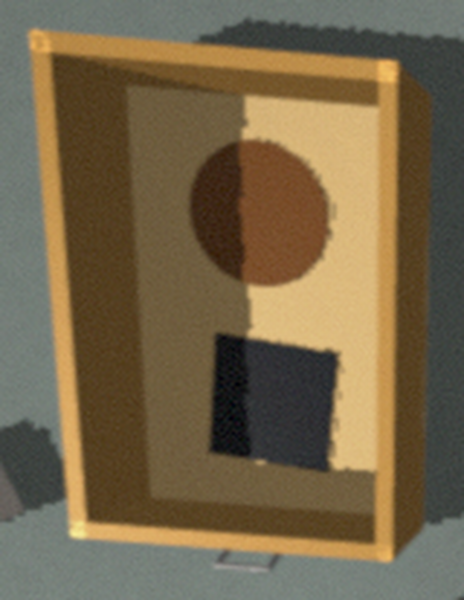

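Outer rim corners in the crop are about (30,30), (399,61), (392,560) and (68,535). The cork ellipse spans 190–330 by 140–286, and the slate is clear. I'm fitting the box pose.

```bash
python3 - <<'E'
from h import *
import pickle
c=pickle.load(open("w1.pkl","rb"))
px=lambda x,y:((x+.5)/2.9-.5+95,(y+.5)/2.9-.5+8)
cor=[px(30,30),px(399,61),px(392,560),px(68,535)]
W=np.array([ray(c,p,72)[:2] for p in cor]); print(W.round(1)); print([np.linalg.norm(W[i]-W[i-1]).round(1) for i in range(4)])
M=np.array([[111,78],[111,-78],[-111,-78],[-111,78.]])
f=lambda p:((M@np.array([[np.cos(p[2]),np.sin(p[2])],[-np.sin(p[2]),np.cos(p[2])]])+p[:2])-W).ravel()
r=least_squares(f,[594,186,-.1]); print("box",r.x.round(3),r.fun.round(1))
b=r.x; B=np.array([[np.cos(b[2]),np.sin(b[2])],[-np.sin(b[2]),np.cos(b[2])]])
e=[ray(c,px(*q),10)[:2] for q in ((190,213),(330,213),(260,140),(260,286))]
ck=np.array([(e[2][0]+e[3][0])/2,(e[0][1]+e[1][1])/2]);print("cork",ck,np.round(e,1).tolist(),"in box",B@(ck-b[:2]))
print("slate in box",B@(np.array([541.7,189.7])-b[:2]))
print("jar TCP",rows_for((447.5,0.9,100),-np.pi/2+b[2]))
E
```

```text
[[706.  253.8]
 [693.6  97.8]
 [472.6 116.7]
 [485.7 273.5]]
[np.float64(221.1), np.float64(156.5), np.float64(221.8), np.float64(157.4)]
box [ 5.89465e+02  1.85446e+02 -8.50000e-02] [ 0.7 -0.1 -0.1  0.5 -0.4  0.5 -0.2 -0.9]
cork [637.52367203 186.73369707] [[638.3, 222.2], [638.1, 151.3], [672.2, 183.0], [602.8, 190.6]] in box [47.77413617  5.37546887]
slate in box [-47.95411423   0.1718981 ]
jar TCP (array([0.0001, 0.0005, 0.0262]), array([-0.2219, -0.0093,  0.9331]))
```

Fit residuals are under 1 mm. Box is at (589.5,185.4), yaw −0.085. Cork is at (637.5,186.7), slate (541.7,189.7), jar (447.5,0.9), tin (490,−375). Picking the jar.

>>> apply_moves([
  [[0,0,0.026,-0.222,-0.009,0.933,80],[0,0,0.026,-0.222,-0.009,0.933,80],[0,0,0.026,-0.222,-0.009,0.933,80],[0,0,0.026,-0.222,-0.009,0.933,80],[0,0,0.026,-0.222,-0.009,0.933,80],[0,0,0.026,-0.222,-0.009,0.933,80],[0,0,0.026,-0.222,-0.009,0.933,80],[0,0,0.026,-0.222,-0.009,0.933,80],[0,0,0.026,-0.222,-0.009,0.933,80],[0,0,0.026,-0.222,-0.009,0.933,80]],
])

```text
clock: 3.03
tool_pos: [450.3, 1.3, 103.0]
orientation: [0.999, -0.042, 0.002, 0.0]
contact_force: [1.3, 0.2, 0.6]
width: 0.872
finger_force: 0.0
```

```bash
python3 - <<'E'
from h import *
c=cam("wrist","w2")
print(manip.get_state()["tool_pos"],rows_for((447.5,0.9,25),-np.pi/2-.085), proj(c,[[447.5,.9,32],[447.5,.9,0],[490,-375,18]]))
E
```

```text
[451.06519221   1.32109805 103.74977045] (array([ 0.0003, -0.0018,  0.0007]), array([-0.0132,  0.0021,  0.2624])) [[313.48285818 231.99613524]
 [313.50817974 218.40215881]
 [853.74836793 123.23451095]]
```

View pics/w2.png

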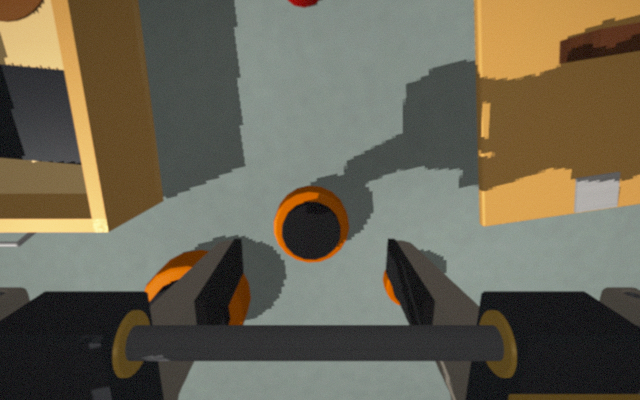

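The jar cap centre is at (312,232), against (313,232) predicted, and the fingers straddle it clear of the other jars. Descending.

>>> apply_moves([
  [[0,0,0,0,0,0.1,80],[0,0,0,-0.005,0,0.2,80],[0,0,0,-0.005,0,0.25,80],[0,0,0,-0.005,0,0.25,80],[0,0,0,-0.005,0,0.25,80],[0,0,0,-0.005,0,0.25,80],[0,0,0,-0.005,0,0.25,80],[0,0,0,-0.005,0,0.25,80]],
])

```text
clock: 3.75
tool_pos: [448.6, 2.3, 27.5]
orientation: [0.999, -0.041, 0.002, 0.0]
contact_force: [0.1, 0.2, 1.2]
width: 0.868
finger_force: 0.0
```

```bash
python3 - <<'E'
from h import *
for i in range(2):
    cam("side"); s=manip.get_state(); print(s["tool_pos"],s["contact_force"],s["joint_vel"].round(3))
E
```

```text
[448.13673981   2.39152695  27.07848658] [ 0.17009458 -0.89035956  0.35837821] [ 0.001  0.008  0.009 -0.    -0.002  0.001]
[447.7789288    2.48998157  26.74418022] [-0.53881021 -0.43530256  0.2538283 ] [-0.001  0.009  0.01  -0.001 -0.002 -0.   ]
```

>>> apply_moves([
  [[0,0,0,0,0,0,50],[0,0,0,0,0,0,50],[0,0,0,0,0,0,50],[0,0,0,0,0,0,50],[0,0,0,0,0,0,50],[0,0,0,0,0,0,50],[0,0,0,0,0,0,50],[0,0,0,0,0,0,50]],
], grip_force=20)

```text
clock: 4.52
tool_pos: [446.8, 2.8, 25.7]
orientation: [0.999, -0.041, -0.0, -0.0]
contact_force: [-0.6, 0.6, 1.2]
width: 0.602
finger_force: 20.0
```

>>> apply_moves([
  [[0,0,0,0,0,-0.05,50],[0,0,0,0,0,-0.15,50],[0,0,0,0,0,-0.25,50],[0,0,0,0,0,-0.35,50],[0,0,0,0,0,-0.45,50],[0,0,0,0,0,-0.45,50],[0,0,0,0,0,-0.45,50],[0,0,0,0,0,-0.45,50]],
])

```text
clock: 5.18
tool_pos: [446.1, 2.9, 159.5]
orientation: [0.999, -0.041, -0.001, -0.0]
contact_force: [0.7, 0.6, -2.1]
width: 0.604
finger_force: 20.0
```

```bash
python3 - <<'E'
from h import *
s=manip.get_state(); print(s["tool_pos"],rows_for((637.5,186.7,160),-np.pi/2-.085))
E
```

```text
[446.08300838   2.8613328  159.52009065] (array([-0.0001,  0.0006,  0.001 ]), array([ 0.5858, -0.6629, -0.0025]))
```

>>> apply_moves([
  [[0,0,0,0.05,-0.06,0,50],[0,0,0,0.586,-0.663,0,50],[0,0,0,0.586,-0.663,0,50],[0,0,0,0.586,-0.663,0,50],[0,0,0,0.586,-0.663,0,50],[0,0,0,0.586,-0.663,0,50],[0,0,0,0.586,-0.663,0,50],[0,0,0,0.586,-0.663,0,50],[0,0,0,0.586,-0.663,0,50],[0,0,0,0.586,-0.663,0,50],[0,0,0,0.586,-0.663,0,50],[0,0,0,0.586,-0.663,0,50]],
])

```text
clock: 6.18
tool_pos: [637.5, 185.6, 160.4]
orientation: [0.999, -0.041, -0.0, 0.0]
contact_force: [0.5, -0.5, -0.6]
width: 0.6
finger_force: 20.0
```

```bash
python3 - <<'E'
from h import *
c=cam("wrist","w3")
s=manip.get_state(); print(s["tool_pos"],rows_for((637.5,186.7,37),-np.pi/2-.085),proj(c,[[637.5,186.7,10],[541.7,189.7,10]]))
E
```

```text
[637.74862056 185.66890418 160.79830757] (array([0.0001, 0.0001, 0.0007]), array([-0.001 , -0.0034,  0.4127])) [[311.73770161 199.77838657]
 [316.89285836 291.63114475]]
```

View pics/w3.png

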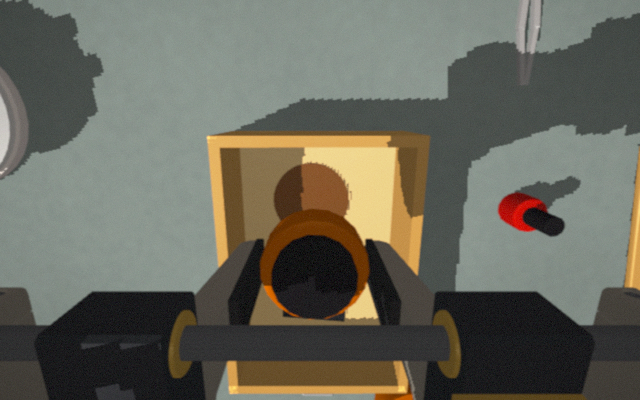

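The held jar sits level above the cork, whose centre is at (312,200) as predicted. Lowering slowly.

>>> apply_moves([
  [[0,0,0,0,-0.003,0.05,50],[0,0,0,0,-0.003,0.15,50],[0,0,0,0,-0.003,0.25,50],[0,0,0,0,-0.003,0.33,50],[0,0,0,0,-0.003,0.37,50],[0,0,0,0,-0.003,0.39,50],[0,0,0,0,-0.003,0.4,50],[0,0,0,0,-0.003,0.4,50],[0,0,0,0,-0.003,0.4,50],[0,0,0,0,-0.003,0.4,50],[0,0,0,0,-0.003,0.4,50],[0,0,0,0,-0.003,0.4,50],[0,0,0,0,-0.003,0.4,50]],
])

```text
clock: 7.32
tool_pos: [638.7, 187.5, 41.2]
orientation: [0.999, -0.041, 0.0, -0.0]
contact_force: [-0.4, 0.2, -0.2]
width: 0.602
finger_force: 20.0
```

>>> apply_moves([
  [[0,0,0,-0.003,0,0.005,50],[0,0,0,-0.003,0,0.01,50],[0,0,0,-0.003,0,0.012,50],[0,0,0,-0.003,0,0.015,50],[0,0,0,-0.003,0,0.015,50],[0,0,0,-0.003,0,0.015,50],[0,0,0,-0.003,0,0.015,50],[0,0,0,-0.003,0,0.015,50]],
])

```text
clock: 7.98
tool_pos: [637.6, 187.6, 36.3]
orientation: [0.999, -0.041, 0.0, -0.0]
contact_force: [-0.1, 0.3, -0.3]
width: 0.604
finger_force: 20.0
```

>>> apply_moves([
  [[0,0,0,0,0,0.003,50],[0,0,0,0,0,0.004,50],[0,0,0,0,0,0.004,50],[0,0,0,0,0,0.004,50]],
])

```text
clock: 8.32
tool_pos: [637.8, 187.6, 35.7]
orientation: [0.999, -0.041, 0.0, -0.0]
contact_force: [-3.2, -0.8, 5.4]
width: 0.605
finger_force: 20.0
```

>>> apply_moves([
  [[0,0,0,0,0,0,60],[0,0,0,0,0,0,66],[0,0,0,0,0,0,72],[0,0,0,0,0,0,72],[0,0,0,0,0,0,72],[0,0,0,0,0,-0.03,72],[0,0,0,0,0,-0.1,72],[0,0,0,0,0,-0.2,72],[0,0,0,0,0,-0.3,72],[0,0,0,0,0,-0.4,72],[0,0,0,0,0,-0.45,72],[0,0,0,0,0,-0.45,72],[0,0,0,0,0,-0.45,72]],
])

```text
clock: 9.4
tool_pos: [638.1, 187.7, 171.2]
orientation: [0.999, -0.041, 0.001, -0.0]
contact_force: [0.7, -0.6, -0.1]
width: 0.781
finger_force: 0.0
```

```bash
python3 - <<'E'
from h import *
c=cam("wrist","w4")
s=manip.get_state(); print(s["tool_pos"],rows_for((564,-94,170),-np.pi/2-.085),rows_for((490,-375,120),-np.pi/2-.085),proj(c,[[637.5,186.7,42]]))
im=c["pixels"];hsv=cv2.cvtColor(im,cv2.COLOR_RGB2HSV); m=((hsv[:,:,2]<70)).astype(np.uint8)
u,v=proj(c,[[637.5,186.7,42]])[0].astype(int)
k,l,st,ce=cv2.connectedComponentsWithStats(m); i=l[v,u]; print(i,st[i],ce[i],ray(c,ce[i],42))
E
```

```text
[636.97678542 187.49213284 169.17823723] (array([0.0001, 0.0004, 0.001 ]), array([-0.1658,  0.955 , -0.0023])) (array([0.0001, 0.0004, 0.001 ]), array([-0.335 ,  1.9087,  0.1647])) [[314.07256243 206.77698957]]
1104 [ 292  182   47   46 1672] [314.76076555 204.83373206] [639.19724786 185.95925234  42.        ]
```

The jar stands at (639,186), within 2 mm of the cork centre. Going to the tin.

>>> apply_moves([
  [[0,0,0,-0.166,0.955,0,76],[0,0,0,-0.166,0.955,0,76],[0,0,0,-0.166,0.955,0,76],[0,0,0,-0.166,0.955,0,76],[0,0,0,-0.166,0.955,0,76],[0,0,0,-0.166,0.955,0,76],[0,0,0,-0.166,0.955,0,76],[0,0,0,-0.166,0.955,0,76]],
])

```text
clock: 10.12
tool_pos: [561.7, -99.8, 167.7]
orientation: [0.999, -0.044, -0.002, 0.001]
contact_force: [-0.3, -0.2, -0.0]
width: 0.826
finger_force: 0.0
```

>>> apply_moves([
  [[0,0,0,-0.169,0.953,0.167,76],[0,0,0,-0.169,0.953,0.167,76],[0,0,0,-0.169,0.953,0.167,76],[0,0,0,-0.169,0.953,0.167,76],[0,0,0,-0.169,0.953,0.167,76],[0,0,0,-0.169,0.953,0.167,76],[0,0,0,-0.169,0.953,0.167,76],[0,0,0,-0.169,0.953,0.167,76],[0,0,0,-0.169,0.953,0.167,76],[0,0,0,-0.169,0.953,0.167,76]],
])

```text
clock: 10.95
tool_pos: [490.1, -373.2, 118.1]
orientation: [0.999, -0.041, -0.001, -0.002]
contact_force: [0.5, 0.2, 0.5]
width: 0.824
finger_force: 0.0
```

```bash
python3 - <<'E'
from h import *
c=cam("wrist","w5")
s=manip.get_state(); print(s["tool_pos"],rows_for((490,-375,25),-np.pi/2-.085),proj(c,[[490,-375,18]]))
im=c["pixels"];hsv=cv2.cvtColor(im,cv2.COLOR_RGB2HSV).astype(int); m=((hsv[:,:,0]>15)&(hsv[:,:,0]<32)&(hsv[:,:,1]>120)&(hsv[:,:,2]>60)).astype(np.uint8)
u,v=proj(c,[[490,-375,18]])[0].astype(int)
k,l,st,ce=cv2.connectedComponentsWithStats(m); i=l[v,u]; print(i,st[i],ce[i],ray(c,ce[i],14))
E
```

```text
[ 490.6272173  -372.85034312  118.70670604] (array([-0.0007,  0.0005,  0.0013]), array([-0.001 ,  0.008 ,  0.3123])) [[315.35607632 215.44436414]]
3 [ 282  179   65   65 3212] [313.68929016 211.67870486] [ 491.99792164 -373.8384072    14.        ]
```

View pics/w5.png

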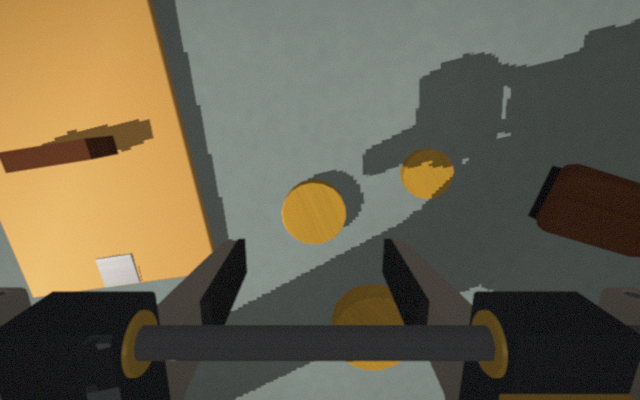

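The middle tin is at (314,212), centre about (491,−374), with the fingers on either side and the other tins clear. Descending and gripping.

>>> apply_moves([
  [[0,0,0,0.002,0.005,0.05,76],[0,0,0,0.002,0.005,0.15,76],[0,0,0,0.002,0.005,0.25,76],[0,0,0,0.002,0.005,0.3,76],[0,0,0,0.002,0.005,0.31,76],[0,0,0,0.002,0.005,0.31,76],[0,0,0,0.002,0.005,0.31,76],[0,0,0,0.002,0.005,0.31,76]],
])

```text
clock: 11.67
tool_pos: [492.4, -376.8, 29.0]
orientation: [0.999, -0.04, 0.001, 0.001]
contact_force: [0.1, -1.0, -0.5]
width: 0.828
finger_force: 0.0
```

>>> apply_moves([
  [[0,0,0,0,0,0,45],[0,0,0,0,0,0,45],[0,0,0,0,0,0,45],[0,0,0,0,0,0,45],[0,0,0,0,0,0,45],[0,0,0,0,0,0,45],[0,0,0,0,0,0,45],[0,0,0,0,0,0,45],[0,0,0,0,0,0,45]],
], grip_force=12)

```text
clock: 12.42
tool_pos: [491.2, -376.4, 27.3]
orientation: [0.999, -0.041, 0.0, 0.0]
contact_force: [0.2, 1.5, 5.1]
width: 0.547
finger_force: 12.0
```

>>> apply_moves([
  [[0,0,0,0,0,-0.05,45],[0,0,0,0,0,-0.15,45],[0,0,0,0,0,-0.25,45],[0,0,0,0,0,-0.35,45],[0,0,0,0,0,-0.45,45],[0,0,0,0,0,-0.5,45],[0,0,0,0,0,-0.5,45],[0,0,0,0,0,-0.5,45]],
])

```text
clock: 13.08
tool_pos: [491.1, -376.5, 176.8]
orientation: [0.999, -0.041, 0.0, 0.0]
contact_force: [-0.8, 0.1, 0.2]
width: 0.546
finger_force: 12.0
```

```bash
python3 - <<'E'
from h import *
s=manip.get_state(); print(s["tool_pos"],rows_for((565,-94,175),-np.pi/2-.085),rows_for((638.5,186.7,175),-np.pi/2-.085))
E
```

```text
[ 491.14535802 -376.45482544  176.76073976] (array([ 0.0002, -0.0002,  0.001 ]), array([ 0.1685, -0.9585,  0.0053])) (array([ 0.0002, -0.0002,  0.001 ]), array([ 0.3362, -1.911 ,  0.0048]))
```

>>> apply_moves([
  [[0,0,0,0.01,-0.05,0,45],[0,0,0,0.168,-0.956,0,45],[0,0,0,0.168,-0.956,0,45],[0,0,0,0.168,-0.956,0,45],[0,0,0,0.168,-0.956,0,45],[0,0,0,0.168,-0.956,0,45],[0,0,0,0.168,-0.956,0,45],[0,0,0,0.168,-0.956,0,45],[0,0,0,0.168,-0.956,0,45]],
])

```text
clock: 13.83
tool_pos: [563.8, -88.0, 174.1]
orientation: [0.999, -0.038, -0.002, -0.002]
contact_force: [0.6, 0.1, -0.6]
width: 0.547
finger_force: 12.0
```

>>> apply_moves([
  [[0,0,0,0.168,-0.956,0,45],[0,0,0,0.168,-0.956,0,45],[0,0,0,0.168,-0.956,0,45],[0,0,0,0.168,-0.956,0,45],[0,0,0,0.168,-0.956,0,45],[0,0,0,0.168,-0.956,0,45],[0,0,0,0.168,-0.956,0,45],[0,0,0,0.168,-0.956,0,45],[0,0,0,0.168,-0.956,0,45],[0,0,0,0.168,-0.956,0,45],[0,0,0,0.168,-0.956,0,45],[0,0,0,0.168,-0.956,0,45]],
])

```text
clock: 14.83
tool_pos: [638.1, 185.6, 176.4]
orientation: [0.999, -0.042, -0.001, 0.0]
contact_force: [0.4, 0.5, -0.7]
width: 0.549
finger_force: 12.0
```

```bash
python3 - <<'E'
from h import *
c=cam("wrist","w6")
s=manip.get_state(); print(s["tool_pos"],rows_for((638.5,186.7,75),-np.pi/2-.085))
E
```

```text
[638.23695765 185.69992985 176.67197214] (array([0.0001, 0.0002, 0.0004]), array([ 0.0008, -0.0035,  0.3389]))
```

View pics/w6.png

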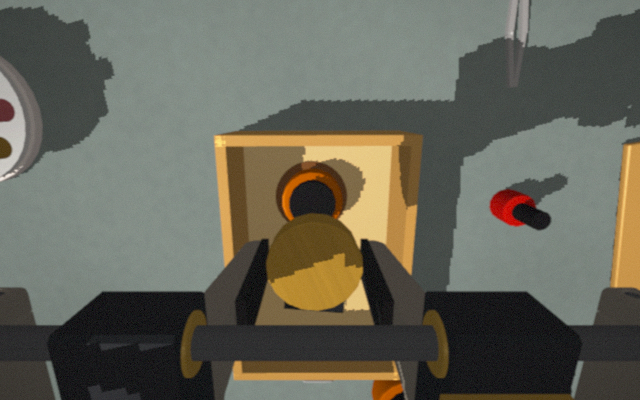

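The tin is held level at (314,262), with the jar on the cork below at (312,195). Lowering onto the cap, contact expected at TCP z about 69.3.

>>> apply_moves([
  [[0,0,0,0,-0.001,0.05,45],[0,0,0,0,-0.001,0.15,45],[0,0,0,0,-0.001,0.25,45],[0,0,0,0,-0.001,0.31,45],[0,0,0,0,-0.001,0.335,45],[0,0,0,0,-0.001,0.335,45],[0,0,0,0,-0.001,0.335,45],[0,0,0,0,-0.001,0.335,45],[0,0,0,0,-0.001,0.335,45],[0,0,0,0,-0.001,0.335,45],[0,0,0,0,-0.001,0.335,45],[0,0,0,0,-0.001,0.335,45]],
])

```text
clock: 15.88
tool_pos: [638.7, 187.6, 77.0]
orientation: [0.999, -0.041, 0.0, -0.0]
contact_force: [-0.2, -0.7, -1.0]
width: 0.551
finger_force: 12.0
```

>>> apply_moves([
  [[0,0,0,0,0,0.005,45],[0,0,0,0,0,0.01,45],[0,0,0,0,0,0.012,45],[0,0,0,0,0,0.015,45],[0,0,0,0,0,0.015,45],[0,0,0,0,0,0.015,45],[0,0,0,0,0,0.015,45]],
])

```text
clock: 16.47
tool_pos: [638.4, 187.5, 71.9]
orientation: [0.999, -0.041, 0.0, -0.0]
contact_force: [0.5, 0.1, 0.2]
width: 0.549
finger_force: 12.0
```

>>> apply_moves([
  [[0,0,0,0,0,0.003,45],[0,0,0,0,0,0.006,45],[0,0,0,0,0,0.008,45],[0,0,0,0,0,0.008,45],[0,0,0,0,0,0.008,45],[0,0,0,0,0,0.008,45]],
])

```text
clock: 16.97
tool_pos: [638.4, 187.5, 69.5]
orientation: [0.999, -0.041, -0.0, 0.0]
contact_force: [0.8, -0.5, -0.3]
width: 0.547
finger_force: 12.0
```

>>> apply_moves([
  [[0,0,0,0,0,0.002,45],[0,0,0,0,0,0.003,45],[0,0,0,0,0,0.003,45],[0,0,0,0,0,0.003,45]],
])

```text
clock: 17.3
tool_pos: [638.5, 187.5, 69.3]
orientation: [0.999, -0.041, 0.0, 0.0]
contact_force: [-3.2, -0.5, 5.1]
width: 0.549
finger_force: 12.0
```

>>> apply_moves([
  [[0,0,0,0,0,0,55],[0,0,0,0,0,0,62],[0,0,0,0,0,0,70],[0,0,0,0,0,0,70],[0,0,0,0,0,0,70],[0,0,0,0,0,-0.03,70],[0,0,0,0,0,-0.1,70],[0,0,0,0,0,-0.2,70],[0,0,0,0,0,-0.3,70],[0,0,0,0,0,-0.37,80],[0,0,0,0,0,-0.37,80],[0,0,0,0,0,-0.37,80]],
])

```text
clock: 18.3
tool_pos: [639.5, 187.6, 181.8]
orientation: [0.999, -0.041, 0.002, -0.0]
contact_force: [-0.9, -0.2, 0.0]
width: 0.871
finger_force: 0.0
```

```bash
python3 - <<'E'
from h import *
c=cam("wrist","w7")
im=c["pixels"]; hsv=cv2.cvtColor(im,cv2.COLOR_RGB2HSV).astype(int)
u,v=proj(c,[[638.5,186.7,60]])[0].astype(int);print(u,v,hsv[v,u])
m=((hsv[:,:,0]>15)&(hsv[:,:,0]<32)&(hsv[:,:,1]>170)).astype(np.uint8); cnt=cv2.connectedComponentsWithStats(m); i=cnt[1][v,u]; print(i,cnt[2][i],ray(c,cnt[3][i],58))
s=manip.get_state(); print(s["tool_pos"],rows_for((495.3,365.8,130),np.radians(-69.8)))
cv2.imwrite("pics/w7c.png",cv2.resize(im[100:300,180:460],None,fx=2,fy=2)[:,:,::-1])
E
```

```text
314 209 [ 20 185 179]
67 [ 283  178   64   60 2775] [639.73131038 186.48582917  58.        ]
[638.25437199 187.45971779 179.5212496 ] (array([-0.    , -0.    , -0.1382]), array([-0.5234, -0.5536,  0.1651]))
```

View pics/w7c.png

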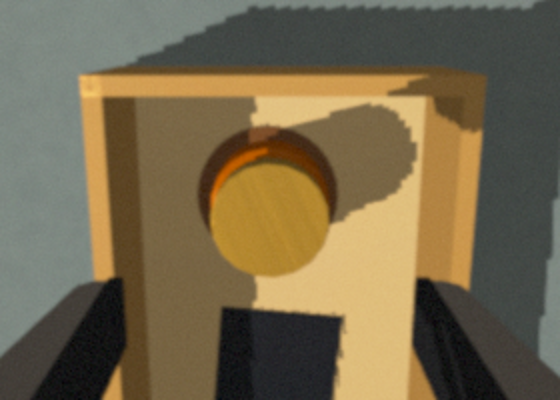

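The tin lies centred on the jar, measured at (639.7,186.5). On to the pot.

>>> apply_moves([
  [[0,0,-0.138,-0.523,-0.554,0.1,84],[0,0,-0.138,-0.523,-0.554,0.165,84],[0,0,-0.138,-0.523,-0.554,0.165,84],[0,0,-0.138,-0.523,-0.554,0.165,84],[0,0,-0.138,-0.523,-0.554,0.165,84],[0,0,-0.138,-0.523,-0.554,0.165,84],[0,0,-0.138,-0.523,-0.554,0.165,84],[0,0,-0.138,-0.523,-0.554,0.165,84],[0,0,-0.138,-0.523,-0.554,0.165,84],[0,0,-0.138,-0.523,-0.554,0.165,84]],
])

```text
clock: 19.18
tool_pos: [496.4, 364.9, 129.8]
orientation: [0.985, 0.174, -0.0, 0.0]
contact_force: [0.6, -0.4, 0.8]
width: 0.915
finger_force: 0.0
```

```bash
python3 - <<'E'
from h import *
c=cam("wrist","w8"); im=c["pixels"]; hsv=cv2.cvtColor(im,cv2.COLOR_RGB2HSV).astype(int)
u,v=proj(c,[[495.3,365.8,40]])[0].astype(int); ref=hsv[v,u]; print(u,v,ref)
m=((abs(hsv[:,:,0]-ref[0])<15)&(abs(hsv[:,:,1]-ref[1])<25)&(abs(hsv[:,:,2]-ref[2])<45)&(hsv[:,:,2]>140)).astype(np.uint8); cnt=cv2.connectedComponentsWithStats(m); i=cnt[1][v,u]; print(cnt[2][i])
W=np.array([ray(c,q[::-1],40)[:2] for q in np.argwhere(cnt[1]==i)],np.float32); print(cv2.minAreaRect(W),W.mean(0))
s=manip.get_state(); print(s["tool_pos"],rows_for((495.3,365.8,26),np.radians(-69.8)))
E
```

```text
310 219 [ 69  48 160]
[ 288  197   44   43 1778]
((496.20440673828125, 366.80474853515625), (33.228416442871094, 32.77192306518555), 20.005094528198242) [496.5264  367.05856]
[496.6185373  364.87351689 130.09852862] (array([ 0.0001, -0.0001, -0.0008]), array([-0.0031, -0.0045,  0.347 ]))
```

>>> apply_moves([
  [[0,0,0,0,-0.004,0.05,84],[0,0,0,0,-0.004,0.15,84],[0,0,0,0,-0.004,0.25,84],[0,0,0,0,-0.004,0.32,84],[0,0,0,0,-0.004,0.345,84],[0,0,0,0,-0.004,0.345,84],[0,0,0,0,-0.004,0.345,84],[0,0,0,0,-0.004,0.345,84]],
])

```text
clock: 19.9
tool_pos: [496.9, 367.5, 28.6]
orientation: [0.985, 0.175, 0.002, -0.0]
contact_force: [-0.2, 0.5, 0.0]
width: 0.915
finger_force: 0.0
```

>>> apply_moves([
  [[0,0,0,0,0,0,40],[0,0,0,0,0,0,40],[0,0,0,0,0,0,40],[0,0,0,0,0,0,40],[0,0,0,0,0,0,40],[0,0,0,0,0,0,40],[0,0,0,0,0,0,40],[0,0,0,0,0,0,40],[0,0,0,0,0,0,40],[0,0,0,0,0,0,40]],
], grip_force=20)

```text
clock: 20.73
tool_pos: [495.1, 367.1, 26.7]
orientation: [0.985, 0.175, -0.0, -0.0]
contact_force: [-1.0, -0.1, 1.8]
width: 0.5
finger_force: 20.0
```

>>> apply_moves([
  [[0,0,0,0,0,-0.05,40],[0,0,0,0,0,-0.15,40],[0,0,0,0,0,-0.25,40],[0,0,0,0,0,-0.35,40],[0,0,0,0,0,-0.45,40],[0,0,0,0,0,-0.5,40],[0,0,0,0,0,-0.5,40],[0,0,0,0,0,-0.5,40]],
])

```text
clock: 21.4
tool_pos: [495.4, 367.1, 176.6]
orientation: [0.985, 0.175, 0.0, -0.0]
contact_force: [-0.3, -0.0, -2.6]
width: 0.501
finger_force: 20.0
```

```bash
python3 - <<'E'
from h import *
s=manip.get_state(); print(s["tool_pos"],rows_for((541.7,189.7,175),-np.pi/2-.085))
E
```

```text
[495.35591353 367.08209418 176.63947629] (array([-1.00e-04, -3.00e-04,  1.39e-01]), array([-0.0587,  0.6083,  0.0054]))
```

>>> apply_moves([
  [[0,0,0.02,-0.005,0.05,0,40],[0,0,0.139,-0.06,0.608,0,40],[0,0,0.139,-0.06,0.608,0,40],[0,0,0.139,-0.06,0.608,0,40],[0,0,0.139,-0.06,0.608,0,40],[0,0,0.139,-0.06,0.608,0,40],[0,0,0.139,-0.06,0.608,0,40],[0,0,0.139,-0.06,0.608,0,40],[0,0,0.139,-0.06,0.608,0,40],[0,0,0.139,-0.06,0.608,0,40]],
])

```text
clock: 22.23
tool_pos: [540.3, 191.0, 175.8]
orientation: [0.999, -0.041, -0.001, -0.0]
contact_force: [0.0, 1.1, -0.8]
width: 0.501
finger_force: 20.0
```

```bash
python3 - <<'E'
from h import *
s=manip.get_state(); print(s["tool_pos"],rows_for((541.7,189.7,43),-np.pi/2-.085))
E
```

```text
[540.29770544 191.04418389 175.80827734] (array([0.    , 0.0004, 0.0008]), array([0.0056, 0.0041, 0.4427]))
```

>>> apply_moves([
  [[0,0,0,0.003,0.002,0.05,40],[0,0,0,0.003,0.002,0.15,40],[0,0,0,0.003,0.002,0.25,40],[0,0,0,0.003,0.002,0.35,40],[0,0,0,0.003,0.002,0.42,40],[0,0,0,0.003,0.002,0.44,40],[0,0,0,0.003,0.002,0.44,40],[0,0,0,0.003,0.002,0.44,40],[0,0,0,0.003,0.002,0.44,40],[0,0,0,0.003,0.002,0.44,40],[0,0,0,0.003,0.002,0.44,40],[0,0,0,0.003,0.002,0.44,40],[0,0,0,0.003,0.002,0.44,40]],
])

```text
clock: 23.32
tool_pos: [542.4, 189.0, 45.2]
orientation: [0.999, -0.042, 0.001, -0.0]
contact_force: [-0.6, -0.5, -1.6]
width: 0.497
finger_force: 20.0
```

>>> apply_moves([
  [[0,0,0,0,0,0.005,40],[0,0,0,0,0,0.01,40],[0,0,0,0,0,0.014,40],[0,0,0,0,0,0.017,40],[0,0,0,0,0,0.017,40],[0,0,0,0,0,0.017,40],[0,0,0,0,0,0.017,40]],
])

```text
clock: 23.9
tool_pos: [542.0, 189.0, 39.5]
orientation: [0.999, -0.042, 0.0, -0.0]
contact_force: [-0.5, 0.4, -1.7]
width: 0.5
finger_force: 20.0
```

>>> apply_moves([
  [[0,0,0,0,0,0.003,40],[0,0,0,0,0,0.006,40],[0,0,0,0,0,0.009,40],[0,0,0,0,0,0.01,40],[0,0,0,0,0,0.01,40],[0,0,0,0,0,0.01,40]],
])

```text
clock: 24.4
tool_pos: [542.1, 189.0, 36.7]
orientation: [0.999, -0.042, 0.0, -0.0]
contact_force: [0.3, 0.2, 0.7]
width: 0.5
finger_force: 20.0
```

>>> apply_moves([
  [[0,0,0,0,0,0.001,40],[0,0,0,0,0,0.001,40],[0,0,0,0,0,0,52],[0,0,0,0,0,0,60],[0,0,0,0,0,0,68],[0,0,0,0,0,0,68],[0,0,0,0,0,0,68],[0,0,0,0,0,-0.03,68],[0,0,0,0,0,-0.1,68],[0,0,0,0,0,-0.2,68],[0,0,0,0,0,-0.3,68],[0,0,0,0,0,-0.4,68],[0,0,0,0,0,-0.48,68],[0,0,0,0,0,-0.48,60],[0,0,0,0,0,-0.48,60]],
])

```text
clock: 25.65
tool_pos: [543.2, 189.1, 182.9]
orientation: [0.999, -0.042, 0.002, -0.0]
contact_force: [0.5, 0.3, -0.9]
width: 0.653
finger_force: 0.0
```

```bash
python3 - <<'E'
from h import *
c=cam("wrist","w9"); im=c["pixels"]; hsv=cv2.cvtColor(im,cv2.COLOR_RGB2HSV).astype(int)
u,v=proj(c,[[541.7,189.7,50]])[0].astype(int); ref=hsv[v,u]; print(u,v,ref)
m=((abs(hsv[:,:,0]-ref[0])<15)&(abs(hsv[:,:,1]-ref[1])<25)).astype(np.uint8); cnt=cv2.connectedComponentsWithStats(m); i=cnt[1][v,u]; print(cnt[2][i])
W=np.array([ray(c,q[::-1],50)[:2] for q in np.argwhere(cnt[1]==i)],np.float32); print(cv2.minAreaRect(W),W.mean(0))
s=manip.get_state(); print(s["tool_pos"],s["joint_positions"].round(2),rows_for((548,-20,190),np.radians(4.2-180)),rows_for((553,-201,120),np.radians(4.2)))
E
```

```text
312 207 [ 68  44 168]
[ 296  185   39   38 1417]
((544.527587890625, 187.40451049804688), (33.491729736328125, 33.67098617553711), 85.09794616699219) [544.67395 187.5111 ]
[541.93229041 188.9474249  180.77338007] [ 0.13  0.2   1.66 -0.    1.28  1.78] (array([-1.000e-04, -1.000e-04,  4.497e-01]), array([ 0.0792,  0.6923, -0.0308])) (array([-1.000e-04, -1.000e-04,  4.497e-01]), array([0.1468, 1.292 , 0.2026]))
```

The pot stands at (544,188), within 3 mm of the slate centre. Now the lid: the turn has to go the long way (−0.55) to keep joint 6 in range above the box.

>>> apply_moves([
  [[0,0,-0.28,0.079,0.692,-0.03,60],[0,0,-0.28,0.079,0.692,-0.03,60],[0,0,-0.28,0.079,0.692,-0.03,60],[0,0,-0.28,0.079,0.692,-0.03,60],[0,0,-0.28,0.079,0.692,-0.03,60],[0,0,-0.28,0.079,0.692,-0.03,60],[0,0,-0.28,0.079,0.692,-0.03,60],[0,0,-0.28,0.079,0.692,-0.03,60],[0,0,-0.28,0.079,0.692,-0.03,60]],
])

```text
clock: 26.45
tool_pos: [546.7, -20.2, 187.4]
orientation: [0.922, 0.387, -0.002, -0.001]
contact_force: [0.5, -0.1, -0.1]
width: 0.656
finger_force: 0.0
```

```bash
python3 - <<'E'
from h import *
s=manip.get_state(); print(s["tool_pos"],s["joint_positions"].round(2),rows_for((553,-201,130),np.radians(4.2)))
E
```

```text
[546.7265383  -20.16957331 187.42455072] [-0.26  0.13  1.73  0.    1.29  0.52] (array([-1.300e-03,  1.000e-04, -2.703e-01]), array([-0.4153,  0.4377,  0.1907]))
```

>>> apply_moves([
  [[0,0,-0.27,-0.415,0.438,0.19,50],[0,0,-0.27,-0.415,0.438,0.19,50],[0,0,-0.27,-0.415,0.438,0.19,50],[0,0,-0.27,-0.415,0.438,0.19,50],[0,0,-0.27,-0.415,0.438,0.19,50],[0,0,-0.27,-0.415,0.438,0.19,50],[0,0,-0.27,-0.415,0.438,0.19,50],[0,0,-0.27,-0.415,0.438,0.19,50],[0,0,-0.27,-0.415,0.438,0.19,50],[0,0,-0.27,-0.415,0.438,0.19,50],[0,0,-0.27,-0.415,0.438,0.19,50]],
])

```text
clock: 27.37
tool_pos: [554.5, -200.2, 132.3]
orientation: [0.682, 0.732, -0.0, -0.0]
contact_force: [0.4, 0.3, -0.3]
width: 0.548
finger_force: 0.0
```

```bash
python3 - <<'E'
from h import *
c=cam("wrist","w10"); im=c["pixels"]
s=manip.get_state(); print(s["tool_pos"],rows_for((553,-201,40),np.radians(4.2)))
a=np.radians(4.2)
Rz=np.array([[np.cos(a),-np.sin(a)],[np.sin(a),np.cos(a)]])
out=im.copy()
for pts,z in (([[-7,30],[7,30],[7,-30],[-7,-30]],46),([[-115,82],[115,82],[115,-82],[-115,-82]],14)):
    P=np.c_[np.array(pts)@Rz.T+[553.1,-200.9],[z]*4]; cv2.polylines(out,[proj(c,P).round().astype(int)],True,(0,0,255),1)
cv2.imwrite("pics/w10o.png",out[:,:,::-1])
E
```

```text
[ 554.59008232 -200.28492661  132.44635394] (array([-0.    , -0.    , -0.0007]), array([-0.002 , -0.0054,  0.3082]))
```

View pics/w10o.png

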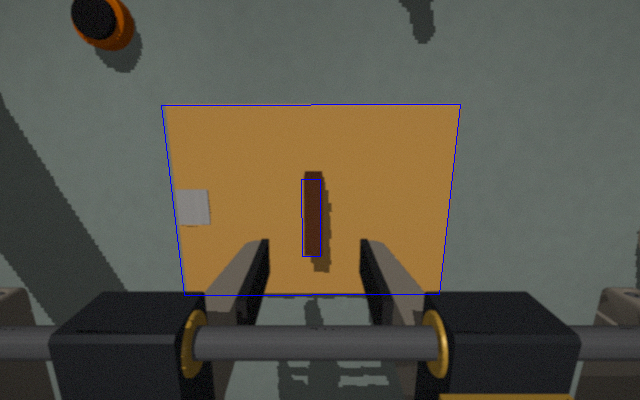

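The predicted outlines of lid and handle lie on the image (handle 303–321 by 178–256), so the lid pose holds. Descending to grip the handle.

>>> apply_moves([
  [[0,0,0,0,-0.003,0.05,50],[0,0,0,0,-0.003,0.15,50],[0,0,0,0,-0.003,0.25,50],[0,0,0,0,-0.003,0.3,50],[0,0,0,0,-0.003,0.3,50],[0,0,0,0,-0.003,0.3,50],[0,0,0,0,-0.003,0.3,50],[0,0,0,0,-0.003,0.3,50],[0,0,0,0,-0.003,0.3,50]],
])

```text
clock: 28.17
tool_pos: [554.8, -201.5, 44.3]
orientation: [0.681, 0.732, 0.0, 0.002]
contact_force: [-0.8, 0.4, -0.6]
width: 0.541
finger_force: 0.0
```

>>> apply_moves([
  [[0,0,0,0,0,0.003,5],[0,0,0,0,0,0.003,5],[0,0,0,0,0,0.003,5],[0,0,0,0,0,0.003,5],[0,0,0,0,0,0.003,5],[0,0,0,0,0,0.003,5],[0,0,0,0,0,0.003,5],[0,0,0,0,0,0.003,5],[0,0,0,0,0,0.003,5]],
], grip_force=50)

```text
clock: 28.92
tool_pos: [553.7, -200.9, 41.6]
orientation: [0.681, 0.732, 0.0, -0.0]
contact_force: [0.1, 0.5, -0.3]
width: 0.148
finger_force: 50.0
```

```bash
python3 - <<'E'
from h import *
s=manip.get_state(); print(s["tool_pos"],s["orientation"],s["width"]*92,s["finger_force"],s["contact_force"])
E
```

```text
[ 553.68451924 -200.85196978   41.5994548 ] [ 6.81122849e-01  7.32169150e-01  1.34441833e-05 -1.21305323e-06] 13.598429438283846 50.0000274181366 [ 0.13930141  0.53666967 -0.30660441]
```

>>> apply_moves([
  [[0,0,0,0,0,-0.02,5],[0,0,0,0,0,-0.06,5],[0,0,0,0,0,-0.12,5],[0,0,0,0,0,-0.2,5],[0,0,0,0,0,-0.28,5],[0,0,0,0,0,-0.36,5],[0,0,0,0,0,-0.44,5],[0,0,0,0,0,-0.5,5],[0,0,0,0,0,-0.53,5],[0,0,0,0,0,-0.53,5],[0,0,0,0,0,-0.53,5],[0,0,0,0,0,-0.53,5]],
])

```text
clock: 29.92
tool_pos: [552.7, -200.3, 198.8]
orientation: [0.681, 0.732, -0.0, -0.002]
contact_force: [0.3, 0.2, -3.0]
width: 0.147
finger_force: 50.0
```

```bash
cat >> h.py <<'E'
BOX=np.array([589.5,185.4,72.]); BYAW=-0.085
def lid_move(tilt,back):
    "TCP move so that lid_back is at `back` in box frame with front raised by tilt; lid_back in tool = (0,115,35.6)"
    s=manip.get_state(); Q=R.from_quat(s["orientation"])
    T=R.from_euler("z",BYAW)*R.from_euler("y",tilt)*R.from_matrix(np.array([[0,1,0],[1,0,0],[0,0,-1.]]))
    p=BOX+R.from_euler("z",BYAW).apply(back)-T.apply([0,115,35.6])
    return p.round(1),np.round((Q.inv()*T).as_rotvec()/np.pi,4),np.round(Q.inv().apply(p-s["tool_pos"])/300,4)
def lid_now():
    s=manip.get_state(); Q=R.from_quat(s["orientation"]); b=R.from_euler("z",-BYAW)
    print("lid_back in box",b.apply(s["tool_pos"]+Q.apply([0,115,35.6])-BOX).round(1),"lid z",b.apply(Q.apply([0,0,-1])).round(3),"lid x",b.apply(Q.apply([0,1,0])).round(3),"F",s["contact_force"].round(1),"M",s["moment"].round(2),"w",s["width"]*92, "t",s["clock"],s["tool_pos"].round(1))
E
python3 - <<'E'
from h import *
lid_now(); print(rows_for((570,-20,200),0)); print(lid_move(0,[115,0,90]))
E
```

```text
lid_back in box [ 109.6 -369.4   90.9] lid z [ 0.003 -0.001  1.   ] lid x [ 0.988  0.157 -0.003] F [ 0.3  0.2 -3. ] M [-0.03 -0.09 -0.01] w 13.557038749739897 t 29.9167 [ 552.7 -200.3  198.8]
(array([-0.0009, -0.0006,  0.023 ]), array([ 0.5952,  0.1008, -0.0031]))
(array([589.5, 185.4, 197.6]), array([-0.0009, -0.0005,  0.05  ]), array([1.2734, 0.2151, 0.0058]))
```

>>> apply_moves([
  [[0,0,0.01,0.03,0.005,0,5],[0,0,0.02,0.1,0.015,0,5],[0,0,0.03,0.2,0.03,0,5],[0,0,0.04,0.31,0.05,0,5],[0,0,0.05,0.42,0.07,0,5],[0,0,0.05,0.53,0.09,0,5],[0,0,0.05,0.6,0.1,0,5],[0,0,0.05,0.637,0.107,0,5],[0,0,0.05,0.637,0.107,0,5],[0,0,0.05,0.637,0.107,0,5]],
])

```text
clock: 30.75
tool_pos: [571.4, -8.3, 199.5]
orientation: [0.736, 0.677, -0.001, -0.0]
contact_force: [-0.1, -0.7, -4.6]
width: 0.15
finger_force: 50.0
```

```bash
python3 - <<'E'
from h import *
lid_now(); print(lid_move(0,[115,0,90]))
E
```

```text
lid_back in box [ 113.4 -194.4   91.7] lid z [0.002 0.001 1.   ] lid x [ 1.     0.001 -0.002] F [-0.1 -0.7 -4.6] M [-0.06 -0.06 -0.04] w 13.808755798295056 t 30.75 [571.4  -8.3 199.5]
(array([589.5, 185.4, 197.6]), array([-0.0006,  0.0002,  0.0003]), array([0.6484, 0.0058, 0.0061]))
```

>>> apply_moves([
  [[0,0,0,0.03,0,0,5],[0,0,0,0.1,0,0,5],[0,0,0,0.2,0.002,0,5],[0,0,0,0.31,0.004,0,5],[0,0,0,0.42,0.006,0,5],[0,0,0,0.53,0.006,0,5],[0,0,0,0.6,0.006,0,5],[0,0,0,0.648,0.006,0,5],[0,0,0,0.648,0.006,0,5],[0,0,0,0.648,0.006,0,5],[0,0,0,0.648,0.006,0,5],[0,0,0,0.648,0.006,0,5]],
])

```text
clock: 31.75
tool_pos: [590.4, 184.0, 200.5]
orientation: [0.737, 0.676, -0.0, 0.0]
contact_force: [-1.0, -0.0, -3.8]
width: 0.148
finger_force: 50.0
```

```bash
python3 - <<'E'
from h import *
c=cam("wrist","w11")
lid_now(); print(lid_move(0.195,[115,0,20]))
E
```

```text
lid_back in box [116.   -1.4  93. ] lid z [0. 0. 1.] lid x [ 1.    -0.002 -0.   ] F [ 0.2 -0.4 -3.7] M [ 0.   -0.08  0.02] w 13.887893282416886 t 31.8 [590.4 184.2 200.6]
(array([598.5, 184.6, 149.2]), array([ 0.062 ,  0.0001, -0.0006]), array([0.004 , 0.0271, 0.1713]))
```

View pics/w11.png

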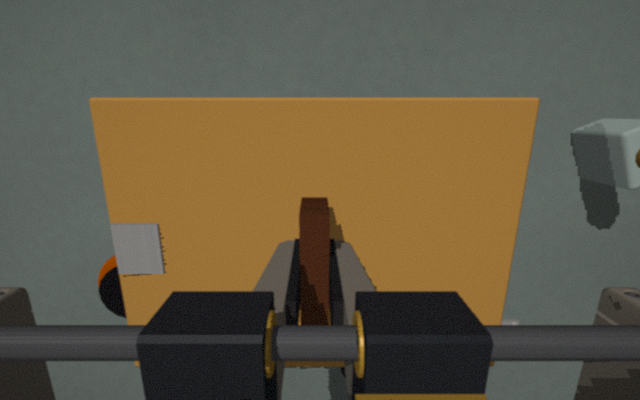

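The lid hangs level and square in the gripper, its +y edge from (90,98) to (538,98). Now tilting the front up 0.195 rad, with the back edge 20 mm above the rim.

>>> apply_moves([
  [[0.01,0,0,0.001,0.003,0.02,5],[0.025,0,0,0.002,0.01,0.06,5],[0.04,0,0,0.003,0.016,0.1,5],[0.055,0,0,0.004,0.022,0.14,5],[0.062,0,0,0.004,0.027,0.17,5],[0.062,0,0,0.004,0.027,0.17,5],[0.062,0,0,0.004,0.027,0.17,5],[0.062,0,0,0.004,0.027,0.17,5],[0.062,0,0,0.004,0.027,0.17,5],[0.062,0,0,0.004,0.027,0.17,5]],
])

```text
clock: 32.63
tool_pos: [598.7, 186.2, 150.9]
orientation: [0.733, 0.673, -0.065, -0.071]
contact_force: [0.8, -0.5, -3.9]
width: 0.149
finger_force: 50.0
```

```bash
python3 - <<'E'
from h import *
c=cam("wrist","w12"); im=c["pixels"]; s=manip.get_state(); Q=R.from_quat(s["orientation"])
P=s["tool_pos"]+Q.apply([[82,-115,27.6],[82,115,27.6]]); print(proj(c,P))
h=cv2.cvtColor(im,cv2.COLOR_RGB2HSV).astype(int); m=(h[:,:,0]<30)&(h[:,:,1]>120)&(h[:,:,2]>100); r=np.argwhere(m[:,150:500].mean(1)>.5)[0]; print("top row",r,"cols at +3",np.argwhere(m[r[0]+2])[[0,-1]].ravel())
lid_now(); print(lid_move(0.195,[115,0,4]))
E
```

```text
[[ 85.1129536   98.95994434]
 [538.11948393  98.53151253]]
top row [98] cols at +3 [ 90 539]
lid_back in box [115.    1.7  21.7] lid z [ 0.192 -0.     0.981] lid x [ 0.981  0.    -0.192] F [ 0.6 -0.2 -4.4] M [-0.1  -0.36  0.02] w 13.731432603346938 t 32.6833 [598.6 186.2 150.7]
(array([598.5, 184.6, 133.2]), array([ 0.0007, -0.0001,  0.0001]), array([-0.0054,  0.0116,  0.0571]))
```

The hand model matches the image to about 2 mm. Lowering to 4 mm above the rim, then in small steps until the force shows contact.

>>> apply_moves([
  [[0,0,0,-0.002,0.004,0.02,5],[0,0,0,-0.004,0.008,0.04,5],[0,0,0,-0.004,0.0115,0.057,5],[0,0,0,-0.004,0.0115,0.057,5],[0,0,0,-0.004,0.0115,0.057,5],[0,0,0,-0.004,0.0115,0.057,5],[0,0,0,-0.004,0.0115,0.057,5]],
])

```text
clock: 33.27
tool_pos: [598.6, 184.9, 132.4]
orientation: [0.733, 0.673, -0.066, -0.071]
contact_force: [-0.2, 1.0, -3.2]
width: 0.152
finger_force: 50.0
```

>>> apply_moves([
  [[0,0,0,0,0.001,0.004,5],[0,0,0,0,0.002,0.008,5],[0,0,0,0,0.002,0.011,5],[0,0,0,0,0.002,0.011,5],[0,0,0,0,0.002,0.011,5]],
])

```text
clock: 33.68
tool_pos: [598.2, 184.9, 128.7]
orientation: [0.733, 0.673, -0.066, -0.072]
contact_force: [-0.8, 0.3, -3.9]
width: 0.149
finger_force: 50.0
```

```bash
python3 - <<'E'
from h import *
lid_now(); print(lid_move(0.195,[115,0,-1]))
E
```

```text
lid_back in box [114.6   0.3  -0.5] lid z [0.194 0.    0.981] lid x [ 0.981  0.    -0.194] F [-0.8  0.3 -3.9] M [ 0.   -0.28  0.04] w 13.669362946665158 t 33.6833 [598.2 184.9 128.7]
(array([598.5, 184.6, 128.2]), array([-0.,  0.,  0.]), array([-0.0009,  0.0017,  0.0013]))
```

>>> apply_moves([
  [[0,0,0,0,0.001,0.003,5],[0,0,0,0,0.001,0.005,5],[0,0,0,0,0.001,0.005,5],[0,0,0,0,0.001,0.005,5]],
])

```text
clock: 34.02
tool_pos: [598.5, 184.9, 127.6]
orientation: [0.733, 0.673, -0.066, -0.071]
contact_force: [-0.6, 0.2, -1.7]
width: 0.148
finger_force: 50.0
```

```bash
python3 - <<'E'
from h import *
lid_now()
E
```

```text
lid_back in box [115.    0.3  -1.5] lid z [ 0.193 -0.     0.981] lid x [ 0.981  0.    -0.193] F [-0.6  0.2 -1.7] M [-0.06 -0.27 -0.03] w 13.634037771462632 t 34.0167 [598.5 184.9 127.6]
```

Contact has begun (Fz from −3.9 to −1.7). I'll press slightly more and hold for over half a second.

>>> apply_moves([
  [[0,0,0,0,0,0.002,5],[0,0,0,0,0,0.003,5],[0,0,0,0,0,0.003,5],[0,0,0,0,0,0.003,5],[0,0,0,0,0,0.003,5],[0,0,0,0,0,0.003,5],[0,0,0,0,0,0.003,5],[0,0,0,0,0,0.003,5],[0,0,0,0,0,0.003,5]],
])

```text
clock: 34.77
tool_pos: [598.3, 185.0, 126.9]
orientation: [0.733, 0.673, -0.066, -0.071]
contact_force: [-3.2, 0.7, 5.0]
width: 0.148
finger_force: 50.1
```

```bash
python3 - <<'E'
from h import *
lid_now()
for t in (.15,.1,.05,0): print(t,lid_move(t,[115,0,-1+(.195-t)*5]))
E
```

```text
lid_back in box [114.8   0.4  -2.2] lid z [ 0.193 -0.     0.981] lid x [ 0.981  0.    -0.193] F [-3.2  0.7  5. ] M [-0.11 -0.19 -0.02] w 13.627116080171678 t 34.7667 [598.3 185.  126.9]
0.15 (array([596.1, 184.8, 123.6]), array([-0.0141, -0.    ,  0.0001]), array([-0.0013, -0.0051,  0.0123]))
0.1 (array([593.6, 185. , 118.4]), array([-0.03  , -0.    ,  0.0001]), array([-0.0013, -0.0098,  0.031 ]))
0.05 (array([591.4, 185.2, 113. ]), array([-0.0459, -0.0001,  0.0001]), array([-0.0013, -0.0136,  0.0499]))
0 (array([589.5, 185.4, 107.6]), array([-0.0618, -0.0001,  0.0001]), array([-0.0013, -0.0164,  0.069 ]))
```

Pressing at about 9 N with the front some 44 mm up, held long enough. Pivoting the front down in steps, most of the way.

>>> apply_moves([
  [[-0.007,0,0,0,-0.0025,0.006,5],[-0.014,0,0,0,-0.005,0.0125,5],[-0.022,0,0,0,-0.0075,0.0215,5],[-0.03,0,0,0,-0.01,0.031,5],[-0.038,0,0,-0.001,-0.012,0.0405,5],[-0.046,0,0,-0.001,-0.0136,0.05,5],[-0.052,0,0,-0.001,-0.015,0.057,5],[-0.052,0,0,-0.001,-0.015,0.057,5],[-0.052,0,0,-0.001,-0.015,0.057,5],[-0.052,0,0,-0.001,-0.015,0.057,5]],
])

```text
clock: 35.6
tool_pos: [590.8, 185.3, 110.5]
orientation: [0.736, 0.676, -0.01, -0.012]
contact_force: [0.3, 0.6, -0.7]
width: 0.145
finger_force: 50.0
```

```bash
python3 - <<'E'
from h import *
lid_now()
for t in (.015,0): print(t,lid_move(t,[115,0,-.8]))
E
```

```text
lid_back in box [115.1  -0.   -0.7] lid z [ 0.031 -0.     1.   ] lid x [ 1.    -0.    -0.031] F [ 0.3  0.6 -0.7] M [-0.01 -0.74 -0.03] w 13.372874925823389 t 35.6 [590.8 185.3 110.5]
0.015 (array([590. , 185.4, 108.5]), array([-0.0052, -0.0001, -0.    ]), array([ 0.0001, -0.0022,  0.0066]))
0 (array([589.5, 185.4, 106.8]), array([-0.0099, -0.0001, -0.    ]), array([ 0.0001, -0.0038,  0.0124]))
```

>>> apply_moves([
  [[-0.003,0,0,0,-0.001,0.003,5],[-0.005,0,0,0,-0.002,0.0065,5],[-0.008,0,0,0,-0.003,0.0095,5],[-0.01,0,0,0,-0.004,0.0125,5],[-0.01,0,0,0,-0.004,0.0125,5],[-0.01,0,0,0,-0.004,0.0125,5],[-0.01,0,0,0,-0.004,0.0125,5]],
])

```text
clock: 36.18
tool_pos: [589.7, 185.4, 107.6]
orientation: [0.736, 0.676, 0.001, 0.0]
contact_force: [2.8, 0.0, 5.2]
width: 0.148
finger_force: 50.0
```

```bash
python3 - <<'E'
from h import *
lid_now()
E
```

```text
lid_back in box [ 1.152e+02 -0.000e+00  1.000e-01] lid z [-0.001 -0.     1.   ] lid x [1.    0.    0.001] F [2.8 0.  5.2] M [-0.11 -0.36  0.02] w 13.63472654242968 t 36.1833 [589.7 185.4 107.6]
```

The lid is level and at rim height with about 9 N of push. A slight extra press, then I open the fingers and rise.

>>> apply_moves([
  [[0,0,0,0,0,0.002,5],[0,0,0,0,0,0.003,5],[0,0,0,0,0,0.003,5]],
])

```text
clock: 36.43
tool_pos: [589.7, 185.4, 107.6]
orientation: [0.736, 0.676, 0.0, 0.0]
contact_force: [-0.8, -1.4, 10.9]
width: 0.144
finger_force: 50.0
```

>>> apply_moves([
  [[0,0,0,0,0,-0.002,18],[0,0,0,0,0,-0.003,26],[0,0,0,0,0,-0.003,36],[0,0,0,0,0,-0.003,46],[0,0,0,0,0,-0.003,46],[0,0,0,0,0,-0.03,46],[0,0,0,0,0,-0.1,46],[0,0,0,0,0,-0.2,46],[0,0,0,0,0,-0.3,46],[0,0,0,0,0,-0.4,46],[0,0,0,0,0,-0.5,46],[0,0,0,0,0,-0.5,46],[0,0,0,0,0,-0.5,46],[0,0,0,0,0,-0.5,46]],
])

```text
clock: 37.6
tool_pos: [588.7, 185.4, 255.5]
orientation: [0.736, 0.676, -0.0, -0.0]
contact_force: [0.5, 0.0, -0.9]
width: 0.5
finger_force: 0.0
```

```bash
python3 - <<'E'
from h import *
c=cam("wrist","w13"); im=c["pixels"]; lid_now()
h=cv2.cvtColor(im,cv2.COLOR_RGB2HSV).astype(int); m=((h[:,:,0]<30)&(h[:,:,1]>120)&(h[:,:,2]>100)).astype(np.uint8)
k,l,st,ce=cv2.connectedComponentsWithStats(m); i=1+np.argmax(st[1:,4]); W=np.array([ray(c,q[::-1],80)[:2] for q in np.argwhere(l==i)],np.float32); print(st[i],cv2.minAreaRect(W))
b=R.from_euler("z",BYAW); P=BOX+b.apply([[115,82,8],[-115,82,8],[0,30,40],[0,-30,40]]); print(proj(c,P).round(1))
r=np.argwhere(m[:,150:450].mean(1)>.5)[0][0]; print("top row",r,"cols",np.argwhere(m[r+2]).ravel()[[0,-1]])
a=cam("side"); P=BOX+b.apply([[-115,-82,0],[115,-82,0],[-115,-82,8],[115,-82,8],[-115,82,8],[115,82,8]]); print("side pred",proj(a,P).round(1).tolist())
h=cv2.cvtColor(a["pixels"],cv2.COLOR_RGB2HSV).astype(int)
for u in (295,310,340,352): print(u,[(v,int(h[v,u,2])) for v in range(130,190,2)])
E
```

```text
lid_back in box [113.7  -0.2 146.5] lid z [0.003 0.001 1.   ] lid x [ 1.     0.    -0.003] F [-0.4 -0.1  0.4] M [-0.07 -0.08  0.01] w 46.20370746993904 t 37.65 [588.2 185.3 254.4]
[  194   105   243   160 32452] ((591.1014404296875, 186.58236694335938), (162.34352111816406, 228.7463836669922), 85.0907211303711)
[[436.5 105.5]
 [190.8 105.6]
 [313.7 166.1]
 [313.8 230. ]]
top row 105 cols [194 436]
side pred [[283.5, 174.5], [358.3, 173.8], [283.3, 172.3], [358.4, 171.6], [287.2, 144.9], [355.7, 144.2]]
295 [(130, 127), (132, 127), (134, 127), (136, 126), (138, 128), (140, 126), (142, 124), (144, 146), (146, 211), (148, 205), (150, 206), (152, 209), (154, 193), (156, 203), (158, 134), (160, 214), (162, 211), (164, 209), (166, 213), (168, 212), (170, 216), (172, 148), (174, 86), (176, 94), (178, 94), (180, 91), (182, 92), (184, 94), (186, 94), (188, 94)]
310 [(130, 129), (132, 128), (134, 131), (136, 128), (138, 127), (140, 128), (142, 129), (144, 134), (146, 209), (148, 204), (150, 204), (152, 204), (154, 204), (156, 204), (158, 205), (160, 207), (162, 207), (164, 206), (166, 209), (168, 209), (170, 216), (172, 121), (174, 89), (176, 92), (178, 92), (180, 94), (182, 92), (184, 92), (186, 93), (188, 92)]
340 [(130, 96), (132, 188), (134, 97), (136, 133), (138, 130), (140, 134), (142, 133), (144, 162), (146, 199), (148, 199), (150, 200), (152, 200), (154, 200), (156, 199), (158, 200), (160, 199), (162, 199), (164, 201), (166, 199), (168, 201), (170, 216), (172, 85), (174, 92), (176, 92), (178, 93), (180, 94), (182, 94), (184, 95), (186, 95), (188, 92)]
352 [(130, 182), (132, 183), (134, 120), (136, 112), (138, 81), (140, 59), (142, 57), (144, 135), (146, 198), (148, 198), (150, 198), (152, 199), (154, 199), (156, 198), (158, 198), (160, 198), (162, 198), (164, 200), (166, 198), (168, 198), (170, 210), (172, 80), (174, 91), (176, 92), (178, 92), (180, 92), (182, 91), (184, 92), (186, 93), (188, 92)]
```

The lid measures level and seated in both cameras: within 2 mm of the box centre, with yaw matching. Handing in.

```bash
python3 -c "
from bench import manip
print(manip.job_done())"
```

```text
the job is handed in; nothing more can be done
None
```

The job is handed in; no verdict came back, but by my measurements the jar, tin and pot are each within 3 mm of centre and upright, and the lid went on by its back edge, pivoted down and now sits level and released, after 37.7 s of the 120 s allowed.

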